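Walk an embossing die block round to the press-tray fence

TASK

The heavy embossing die block on the press tray stands end-on to the steel fence. With the fingertips, walk it round on the pad by pushing at its corners until a long side (either one) faces the fence, keeping it off the fence until then; next push it up so that this side lies flush along the fence with the whole block between the two red lines. Only push it along, never lift or tip it, and leave the thread cone, the jar and the sanding block where they are.

Things in the scene. Friction and masses are not known exactly. Their poses are not given: they have to be found in the camera images.
- die_block: Dark cast block, brass woven-pattern plate on top: a plain box 90 mm (its x) by 130 mm (its y), 25 mm high, about 0.9 kg, alike both ways round. Origin: centre of its underside, z up. Long sides: the faces at x = -45 and +45 mm. Lies loose and flat on the pad on its whole underside; slides with dry friction (about 4 to 7 N), stops when the push stops. At the start its y axis points within 32 degrees of square to the fence.
- fence: Steel bar fixed along the tray's far edge, 350 mm long (its y), 14 mm thick, 22 mm above the pad. Origin: on the pad surface at the foot of the face that the block goes against, half-way along. x: level, square to that face, pointing away from the block (the block is at negative x); y: along the face; z up. Block flush and central: its origin at x = -45, y = 0 mm, its y along the fence's y.
- press_tray: Grey steel plate fixed on the bench, 300 mm (x) by 384 mm (y) with its side runners, under a flat white pad, x -146 to +100 mm (fence face), y -175 to +175 mm, whose top is 20 mm above the bench. The rest is lower but for the fence; a low black handle sticks out 30 mm at -x. Origin: on the bench under the plate's middle; axes as the fence's, whose origin is at x +100, y 0, z +20 mm.
- line_left (a point): The red line on the pad on the fence's +y side, square to the fence: this point lies where the line's inner edge meets the fence face, on the pad, 85 mm from the fence's middle. The line is 4 mm wide.
- line_right (a point): The same for the other red line, on the fence's -y side, 85 mm from the fence's middle. The block belongs between the two lines, which are 170 mm apart.
- thread_cone: Bystander: purple thread cone on a white core, 58 mm across at the foot, 74 mm high, standing on the bench beside the tray. Origin: centre of its foot.
- paint_jar: Bystander: amber jar of edge paint with a black cap, 44 mm across, 58 mm high, standing on the bench beside the tray. Origin: centre of its foot.
- sanding_block: Bystander: wooden sanding block with a cork sole, 85 mm (its x) by 42 mm by 32 mm high, lying on the bench beside the tray. Origin: centre of its underside.
Things that resemble listed ones, but are neither listed nor needed, are in the scene too. Leave any green or pink look-alike of the die_block alone.

How it is judged:
On the way:
1. the block is turned so that a long side faces the fence (within about 11 degrees) while it still stands clear of the fence (angle between the x axis of die_block and the x axis of fence, either way round below 0.2 rad and contact force between die_block and fence below 0.3 N), for 0.1 s.
At the end, for the whole second after the job is handed in: A long side of the die block lies against the fence: gap at its middle under 4 mm, parallel within 2 degrees, the block's centre within 22 mm of the middle between the red lines (so that both ends are inside them), flat on the pad, at rest and released (angle between the x axis of die_block and the x axis of fence, either way round below 0.035 rad and x of die_block in the frame of fence between -0.049 and -0.04 m and y of die_block in the frame of fence between -0.022 and 0.022 m and z of die_block in the frame of fence below 0.003 m and angle between die_block's own z axis and vertical below 0.03 rad and linear speed of die_block below 0.01 m/s); the robot touches nothing.
It fails at once if the block touches the fence while it is still turned by more than 14 degrees from facing it (contact force between die_block and fence above 0.5 N and angle between the x axis of die_block and the x axis of fence, either way round above 0.25 rad).
It fails at once if the die block is lifted or tipped (z of die_block in the frame of fence above 0.006 m or angle between die_block's own z axis and vertical above 0.12 rad).
It fails at once if the purple thread cone is moved by more than 12 mm or knocked over (distance of thread_cone from where it was at the start of the episode above 0.012 m or angle between thread_cone's own z axis and vertical above 0.3 rad).
It fails at once if the edge-paint jar is moved by more than 12 mm or knocked over (distance of paint_jar from where it was at the start of the episode above 0.012 m or angle between paint_jar's own z axis and vertical above 0.3 rad).
It fails at once if the sanding block is moved by more than 12 mm or knocked over (distance of sanding_block from where it was at the start of the episode above 0.012 m or angle between sanding_block's own z axis and vertical above 0.3 rad).
It also fails if it takes over 72 s, if anything falls off the work surface, if the arm or the gripper's body presses on something with over 40 N, if the wrist force passes 120 N, or if a joint passes its speed limit or range.

ROBOT

A 7-joint arm with a two-finger parallel gripper is mounted at the origin on the work surface. World frame = base frame: x ahead of the robot, y to its left, z up, the work surface at z = 0. Lengths are in m, angles in rad, forces in N, time in s.
With the tool pointing down it reaches from about 0.425 to 0.925 m from the base axis. Payload 6.8 kg.
Tool frame: the origin (TCP) lies at the very end of the fingers, on their centre line; the grasp point (between the pads) lies 19 mm behind it; z points along the fingers, y is the line along which they close (so a half turn about z gives the same grasp; the last joint's range is limited). The gripper opens to 85 mm and grips with 20 to 120 N. Pads are 22 mm wide; open, the fingers measure 114 mm over their backs; the gripper's body (76 mm by 85 mm) begins 54 mm behind the grasp point. The pads swing forward as they close: fully open they stand 13 mm farther back than shut.
Start: joints at [1.044, 0.477, 0.022, 1.555, -0.011, 1.109, -0.083], TCP at [0.275, -0.617, 0.231] pointing down, gripper open.
Joint ranges: [-2.96, 2.96], [-0.34, 2.1], [-1.41, 1.46], [0.24, 2.44], [-1.37, 4.51], [0.17, 1.92], [-2.96, 2.96]. Speed limits (rad/s): [2.39, 2.39, 3.14, 3.14, 3.14, 3.14, 3.14].

INTERFACE

Orientations are given as a unit quaternion [w, x, y, z].
In Python, from station import telemetry, viewer, job, search_frame, cut_out gives the robot as it stands. The module is installed in compiled form; this text tells all that it offers.
- The arm moves only by the shell command python3 -m crank 'ROWS' [FORCE]. ROWS is JSON, a list of rows, each an object with "delta_rot": the turn, a rotation vector about the tool's x, y, z in degrees, a list of three; "xyz": the shift along the tool's x, y, z in m, a list of three; "fingers": the gripper command: -1 is fully open, 1 is shut, values between are in proportion. In form: [{"delta_rot": [ax, ay, az], "xyz": [dx, dy, dz], "fingers": fingers}, ...]. A call has 1 to 10 rows; each row is the pose to reach, as a shift and turn from the pose commanded when the call began, along the tool's axes at that moment; what a row does not reach only later rows make up. A row lasts 1/10 s, in which the tool goes at most 50 mm and 8.59 degrees, less where a joint would pass 70% of its speed; a pose out of reach is approached as far as the arm can. A call with a gripper value outside its range is refused whole. The fingers move at their own pace and stop on an object; FORCE is the grip in N (left out, the last holds). Time passes only in rows, so rows that repeat a pose let the fingers close. It gives the time, the measured TCP pose, the force, the opening and the grip force at its end, in the units of the state.
- telemetry.get_obs(): the state, without advancing time (a new reading comes with each control period).
- viewer.read_camera(name): name is "scene" or "top" or "wrist"; returns a dict with "img" (480x640x3 uint8, red, green, blue), "fx", "fy", "cx", "cy" (pixels), "k1" (the pictures are not rectified: a ray, as slopes to the right and down, at radius r is drawn at 1 + k1 r^2 times it, then the intrinsics apply), "origin" and "rotation" of the camera in the world. Camera axes: x right, y up, looking along -z (the intrinsics and any distortion apply to the point x, -y, -z); pixel columns grow to the right and rows downward; lengths in m; the calibration is good to about 2 mm. A picture is of the moment at which its call begins. There is no depth.
- job.hand_in(): hands the job in; it is judged then, once.
Trained networks look in the newest picture that a camera, given by its name, has taken for a name from the list of things; names that differ only in an ending like _2 or _b are one class to them, and where a whole thing is asked for, a point or a joint stands for the part that bears it (a point fixed in the world has none). Each returns a list of dicts, best first, with "score" (0 to 1); they miss things now and then, are a little off and sometimes report something else, mostly with a low value. They report only what shows in the picture. A call takes as long as a camera call. They do not tell look-alikes from the thing itself.
- search_frame(camera, thing): "pixel" ([column, row] in pixels, amid what is visible of it).
- cut_out(camera, thing): "pixels" (480x640 bool, what is visible of it) and "pixel" ([column, row] in pixels, amid what is visible of it).
The state is a dict: "t": time; "q": joint angles; "joint_vel": joint speeds; "joint_torque": joint torques, N m; "eef_pos": TCP position; "tool_rot": TCP orientation; "contact_force": force on the tool from outside, world axes, zero at the start; "torque": the same for the moment, N m; "gripper_width": opening from 0.0 (shut) to 1.0 (fully open); "grasp_force": force on a finger pad.
Only numpy, scipy, OpenCV 4.12 (cv2) and the standard library are available. Lean on these libraries where they do the work, as an engineer would, in place of code of your own. Each camera call takes 0.05 s, during which the arm holds its last target. There are 200 camera calls.

## Working session

There is one attempt and no reset: what is moved stays moved. The work goes in short steps, Python scripts to look and compute and a shell command to move; the robot and the scene stay as the last step left them, time stands still between calls to the robot, and variables do not carry over. Pictures are saved under pics/ and viewed, at most 10 in all, crops included, and the job is handed in when it is done.

```bash
mkdir -p pics
cat > h.py <<'E'
import numpy as np, cv2
from station import telemetry, viewer, job, search_frame, cut_out
def ray(c,px):
    K=np.array([[c['fx'],0,c['cx']],[0,c['fy'],c['cy']],[0,0,1.]])
    p=cv2.undistortPoints(np.array(px,float).reshape(-1,1,2),K,np.array([c['k1'],0,0,0,0.]))[:,0]
    return np.c_[p[:,0],-p[:,1],-np.ones(len(p))]@np.array(c['rotation']).T
def at_z(c,px,z):
    d=ray(c,px); o=np.array(c['origin']); return o+d*((z-o[2])/d[:,2])[:,None]
def cam(n,save=None):
    c=viewer.read_camera(n)
    if save: cv2.imwrite('pics/'+save,c['img'][:,:,::-1])
    return c
E
python3 - <<'E'
from h import *
for n in('scene','top'):
    c=cam(n,n+'0.png'); print(n,c['origin'],c['k1'],c['fx'])
    for t in('die_block','fence','press_tray','line_left','thread_cone','paint_jar','sanding_block'):
        for r in search_frame(n,t)[:3]: print(t,r['score'],r['pixel'],at_z(c,[r['pixel']],.02).round(3))
o=telemetry.get_obs();print(o['t'],o['eef_pos'],o['tool_rot'])
E
```

```text
scene [1.34982325 0.15709132 1.1242632 ] -0.10636828426794699 606.9224588095018Traceback (most recent call last):
  File "<stdin>", line 5, in <module>
  File "h.py", line 8, in at_z
    d=ray(c,px); o=np.array(c['origin']); return o+d*((z-o[2])/d[:,2])[:,None]
  File "h.py", line 6, in ray
    return np.c_[p[:,0],-p[:,1],-np.ones(len(p))]@np.array(c['rotation']).T
           ~~~~~~~~~~~~~~~~~~~~~~~~~~~~~~~~~~~~~~^~~~~~~~~~~~~~~~~~~~~~~~~~
ValueError: matmul: Input operand 1 has a mismatch in its core dimension 0, with gufunc signature (n?,k),(k,m?)->(n?,m?) (size 4 is different from 3)
```

```bash
sed -i "s/@np.array(c\['rotation'\]).T/@Rm(c['rotation']).T/; 1a from scipy.spatial.transform import Rotation\ndef Rm(q): return Rotation.from_quat(np.roll(q,-1)).as_matrix()" h.py
python3 - <<'E'
from h import *
for n in('scene','top'):
    c=cam(n,n+'0.png'); print(n,c['origin'],c['k1'],c['fx'])
    for t in('die_block','fence','press_tray','line_left','thread_cone','paint_jar','sanding_block'):
        for r in search_frame(n,t)[:3]: print(t,r['score'],r['pixel'],at_z(c,[r['pixel']],.02).round(3))
o=telemetry.get_obs();print(o['t'],o['eef_pos'],o['tool_rot'])
E
```

```text
scene [1.34982325 0.15709132 1.1242632 ] -0.10636828426794699 606.9224588095018
die_block 0.83 [324.7, 249.3] [[0.569 0.026 0.02 ]]
die_block 0.58 [471.8, 266.8] [[0.555 0.354 0.02 ]]
fence 0.67 [311.7, 303.6] [[0.712 0.024 0.02 ]]
fence 0.54 [439.4, 314.4] [[0.689 0.291 0.02 ]]
press_tray 0.63 [325.5, 269.3] [[0.621 0.037 0.02 ]]
line_left 0.66 [307.9, 304.8] [[0.716 0.017 0.02 ]]
thread_cone 0.89 [442.7, 314.2] [[0.687 0.298 0.02 ]]
paint_jar 0.9 [215.1, 222.6] [[ 0.541 -0.237  0.02 ]]
sanding_block 0.93 [189.3, 269.3] [[ 0.677 -0.256  0.02 ]]
top [0.29712207 0.00182716 1.22745279] -0.12072968150206526 549.9106882870833
die_block 0.89 [167.0, 234.4] [[0.532 0.356 0.02 ]]
die_block 0.78 [313.6, 216.0] [[0.567 0.023 0.02 ]]
die_block 0.62 [401.8, 333.3] [[ 0.302 -0.164  0.02 ]]
fence 0.59 [314.6, 151.5] [[0.719 0.018 0.02 ]]
press_tray 0.79 [293.4, 207.2] [[0.588 0.068 0.02 ]]
line_left 0.63 [318.0, 154.7] [[0.711 0.01  0.02 ]]
thread_cone 0.69 [199.8, 171.1] [[0.679 0.284 0.02 ]]
paint_jar 0.74 [433.1, 225.0] [[ 0.541 -0.245  0.02 ]]
sanding_block 0.75 [434.3, 170.1] [[ 0.669 -0.255  0.02 ]]
0.9 [ 0.27452041 -0.61668252  0.23132604] [2.09009876e-05 9.78160357e-01 2.07851668e-01 1.97489509e-05]
```

View pics/top0.png

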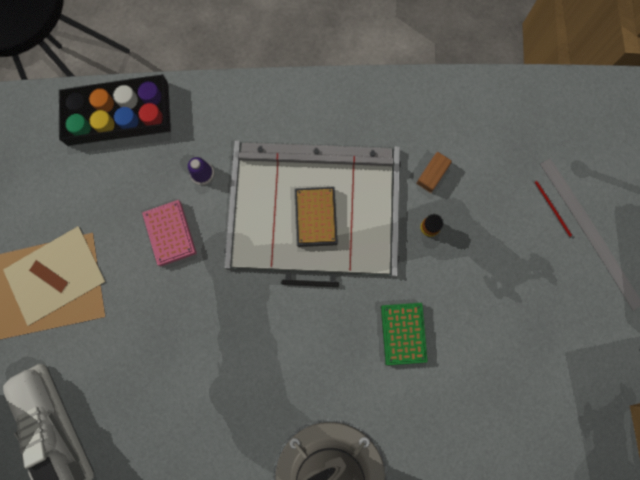

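View pics/scene0.png

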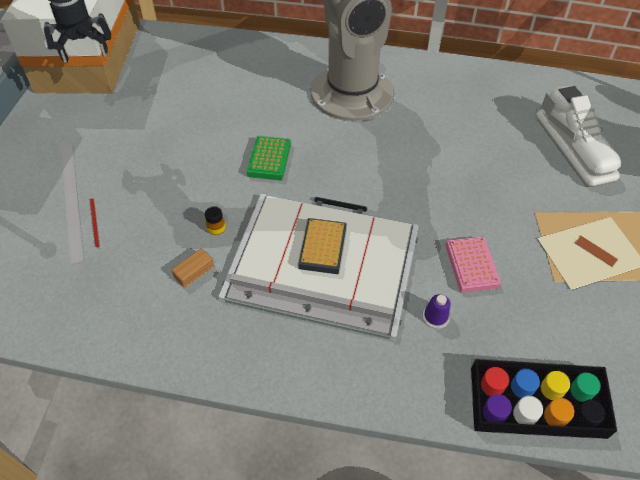

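```bash
cat >> h.py <<'E'
def red(c):
    """tray frame from red lines: returns fence origin (2), x-axis yaw, end points"""
    hsv=cv2.cvtColor(c['img'],cv2.COLOR_RGB2HSV).astype(int); 
    m=(((hsv[...,0]<8)|(hsv[...,0]>172))&(hsv[...,1]>90)&(hsv[...,2]>60)).astype(np.uint8)
    n,l,s,ce=cv2.connectedComponentsWithStats(m,connectivity=8); out=[]
    for i in range(1,n):
        if s[i,4]<60: continue
        px=np.argwhere(l==i)[:,::-1]; p=at_z(c,px,.02)[:,:2]
        a=p-p.mean(0); u=np.linalg.svd(a,full_matrices=False)[2][0]; u=u*np.sign(u[0]); t=a@u
        out.append((s[i,4],p.mean(0).round(4),np.degrees(np.arctan2(u[1],u[0])).round(2),(p.mean(0)+u*t.min()).round(4),(p.mean(0)+u*t.max()).round(4)))
    return out
def block(c,near,z=.045):
    """brass plate rect in world xy near a point"""
    hsv=cv2.cvtColor(c['img'],cv2.COLOR_RGB2HSV).astype(int)
    m=((hsv[...,0]>=9)&(hsv[...,0]<=24)&(hsv[...,1]>110)&(hsv[...,2]>70)).astype(np.uint8)
    m=cv2.morphologyEx(m,cv2.MORPH_CLOSE,np.ones((5,5),np.uint8))
    n,l,s,ce=cv2.connectedComponentsWithStats(m)
    best=None
    for i in range(1,n):
        if s[i,4]<300: continue
        p=at_z(c,np.argwhere(l==i)[:,::-1],z)[:,:2]
        d=np.linalg.norm(p.mean(0)-near)
        if best is None or d<best[0]: best=(d,p)
    (x,y),(w,h),a=cv2.minAreaRect((best[1]*1000).astype(np.float32))
    if w<h: a+=90; w,h=h,w
    return np.array([x,y]).round(1),(round(w,1),round(h,1)),'long axis deg',round((a+90)%180-90,2)
E
python3 - <<'E'
from h import *
for n in('top','scene'):
    c=cam(n); 
    for r in red(c): print(n,*r)
    print(block(c,[.567,.023]))
    r=[r for r in cut_out(n,'die_block') if abs(r['pixel'][0]-318)<25][0]
    p=at_z(c,np.argwhere(r['pixels'])[:,::-1],.045)[:,:2]; print(cv2.minAreaRect((p*1000).astype(np.float32)))
E
```

```text
top 397 [0.8265 0.4106] 45.89 [0.8021 0.3854] [0.8475 0.4323]
top 228 [ 0.5722 -0.5267] 28.64 [ 0.5094 -0.561 ] [ 0.6397 -0.4899]
top 1379 [0.5403 0.3552] 15.57 [0.4805 0.3385] [0.6007 0.372 ]
(array([563.1,  18.3]), (118.8, 79.3), 'long axis deg', 1.54)
((706.0198364257812, 16.0120849609375), (345.6369934082031, 44.22940444946289), 86.31338500976562)
scene 171 [ 0.5936 -0.519 ] 28.59 [ 0.5251 -0.5563] [ 0.6577 -0.4841]
scene 639 [0.8184 0.4099] -32.52 [0.7912 0.4272] [0.8475 0.3913]
(array([567.2,  20.4]), (119.6, 79.6), 'long axis deg', 1.81)
((575.05419921875, 22.72536849975586), (143.17636108398438, 90.65980529785156), 1.4249134063720703)
```

Run:
```python
from h import *
for n in('top','scene'):
    c=cam(n); I=c['img'].astype(int); H,W=I.shape[:2]
    v,u=np.mgrid[:H,:W]; P=at_z(c,np.c_[u.ravel(),v.ravel()],.02)[:,:2].reshape(H,W,2)
    red_=(I[...,0]-I[...,1]); 
    hsv=cv2.cvtColor(c['img'],cv2.COLOR_RGB2HSV).astype(int)
    b=(P[...,0]>.46)&(P[...,0]<.72)
    for y0 in(.10,-.075):
        m=b&(abs(P[...,1]-y0)<.05)&(red_>28)&((I[...,1]-I[...,2])<25)
        p=P[m]; k=np.polyfit(p[:,0],p[:,1],1,w=red_[m]); 
        for _ in range(2):
            ok=abs(np.polyval(k,p[:,0])-p[:,1])<.006; k=np.polyfit(p[ok][:,0],p[ok][:,1],1)
        x=p[ok][:,0]; print(n,y0,m.sum(),ok.sum(),'yaw',np.degrees(np.arctan(k[0])).round(2),'x',x.min().round(4),x.max().round(4),'y at ends',np.polyval(k,[x.min(),x.max()]).round(4))
```

```text
top 0.1 153 153 yaw -3.42 x 0.4601 0.7179 y at ends [0.1188 0.1033]
top -0.075 145 145 yaw -3.77 x 0.461 0.7063 y at ends [-0.0553 -0.0714]
scene 0.1 163 163 yaw -3.93 x 0.4623 0.7122 y at ends [0.1213 0.1042]
scene -0.075 160 160 yaw -4.43 x 0.4617 0.7009 y at ends [-0.0522 -0.0708]
```

```bash
python3 -m crank '[{"delta_rot":[0,0,8],"xyz":[0.05,-0.035,0.0],"fingers":1},{"delta_rot":[0,0,16],"xyz":[0.09,-0.063,0.01],"fingers":1},{"delta_rot":[0,0,24],"xyz":[0.13,-0.091,0.02],"fingers":1},{"delta_rot":[0,0,24],"xyz":[0.17,-0.119,0.03],"fingers":1},{"delta_rot":[0,0,24],"xyz":[0.21,-0.147,0.04],"fingers":1},{"delta_rot":[0,0,24],"xyz":[0.25,-0.175,0.05],"fingers":1},{"delta_rot":[0,0,24],"xyz":[0.29,-0.203,0.06],"fingers":1},{"delta_rot":[0,0,24],"xyz":[0.33,-0.231,0.07],"fingers":1},{"delta_rot":[0,0,24],"xyz":[0.37,-0.259,0.08],"fingers":1},{"delta_rot":[0,0,24],"xyz":[0.41,-0.287,0.08],"fingers":1}]' 40
python3 -c "
from h import *
c=cam('top','t1.png');o=telemetry.get_obs();R=Rm(o['tool_rot']);print(o['eef_pos'],R.round(3),o['q'],o['gripper_width'])
cv2.imwrite('pics/t1c.png',cv2.resize(c['img'][135:285,220:410,::-1],None,fx=4,fy=4,interpolation=2))"
```

```text
t: 2.2
eef_pos: [0.5282, -0.193, 0.1507]
tool_rot: [-0.0, 1.0, -0.0, -0.001]
contact_force: [-0.2, -1.8, 1.0]
gripper_width: -0.0
grasp_force: 0.0
[ 0.53382023 -0.18269242  0.15113421] [[ 1.     0.011  0.003]
 [ 0.011 -1.     0.006]
 [ 0.003 -0.005 -1.   ]] [ 0.27988181  0.38874062 -0.07167305  1.89731331  0.02800853  0.85500318
 -1.36458746] -0.0005848683373406486
```

View pics/t1c.png

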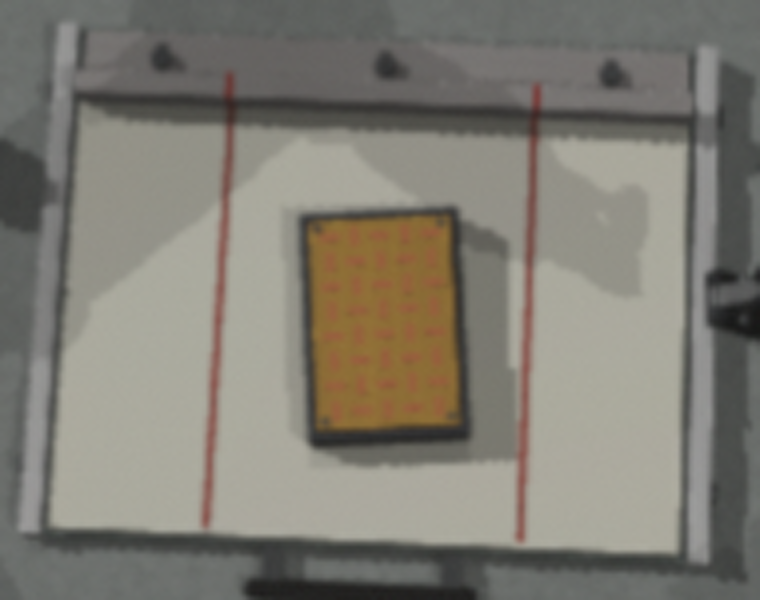

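```bash
python3 -c "
from h import *
c=cam('top')
px=np.array([[80,97],[690,121],[230,103],[537,115],[206,526],[520,540],[48,528],[682,554]])/4+[219.6,134.6]
p=at_z(c,px,.02)[:,:2];print((p*1000).round(1))
f=(p[2]+p[3])/2;d=p[1]-p[0];print('fence o',f,'yaw',np.degrees(np.arctan2(d[0],-d[1])), 'len',np.linalg.norm(d))
print(block(c,[.567,.023]))"
```

```text
[[ 706.1  191.6]
 [ 683.2 -159. ]
 [ 700.1  104.7]
 [ 688.6  -71.4]
 [ 455.4  119.3]
 [ 444.1  -54.3]
 [ 456.   207.5]
 [ 434.4 -143.5]]
fence o [0.69435205 0.01668754] yaw -3.7418582104225835 len 0.3513019265804436
(array([563.1,  18.2]), (118.9, 79.2), 'long axis deg', 1.74)
```

```bash
python3 -m crank '[{"delta_rot":[0,0,0],"xyz":[0.025,-0.04,0.02],"fingers":1},{"delta_rot":[0,0,0],"xyz":[0.05,-0.08,0.04],"fingers":1},{"delta_rot":[0,0,0],"xyz":[0.078,-0.125,0.06],"fingers":1},{"delta_rot":[0,0,0],"xyz":[0.078,-0.125,0.09],"fingers":1},{"delta_rot":[0,0,0],"xyz":[0.078,-0.125,0.11],"fingers":1},{"delta_rot":[0,0,0],"xyz":[0.078,-0.125,0.12],"fingers":1},{"delta_rot":[0,0,0],"xyz":[0.078,-0.125,0.12],"fingers":1},{"delta_rot":[0,0,0],"xyz":[0.078,-0.125,0.12],"fingers":1}]'
```

```text
t: 3.1
eef_pos: [0.6067, -0.0707, 0.0325]
tool_rot: [0.0, 1.0, -0.001, 0.001]
contact_force: [0.3, -0.7, 0.7]
gripper_width: -0.002
grasp_force: 0.0
```

```bash
python3 -m crank '[{"delta_rot":[0,0,0],"xyz":[0.006,-0.024,0.003],"fingers":1},{"delta_rot":[0,0,0],"xyz":[0.006,-0.031,0.004],"fingers":1},{"delta_rot":[0,0,0],"xyz":[0.006,-0.038,0.004],"fingers":1},{"delta_rot":[0,0,0],"xyz":[0.006,-0.045,0.004],"fingers":1},{"delta_rot":[0,0,0],"xyz":[0.005,-0.052,0.004],"fingers":1},{"delta_rot":[0,0,0],"xyz":[0.004,-0.059,0.004],"fingers":1},{"delta_rot":[0,0,0],"xyz":[0.002,-0.066,0.004],"fingers":1},{"delta_rot":[0,0,0],"xyz":[0.0,-0.073,0.004],"fingers":1},{"delta_rot":[0,0,0],"xyz":[-0.003,-0.080,0.004],"fingers":1},{"delta_rot":[0,0,0],"xyz":[-0.007,-0.087,0.004],"fingers":1}]'
python3 -c "
from h import *
c=cam('top','t2.png');print(block(c,[.567,.033]))
c=cam('scene','s2.png');print(block(c,[.567,.033]))
cv2.imwrite('pics/t2c.png',cv2.resize(c['img'][180:350,210:430,::-1],None,fx=3,fy=3))"
```

```text
t: 4.1
eef_pos: [0.6011, 0.016, 0.029]
tool_rot: [0.0, 1.0, -0.001, 0.002]
contact_force: [4.2, -2.4, 2.3]
gripper_width: 0.0
grasp_force: 2.2
(array([533.3,  63.1]), (118.3, 56.2), 'long axis deg', 23.53)
(array([540.3,  55.9]), (119.2, 78.8), 'long axis deg', 24.32)
```

View pics/t2c.png

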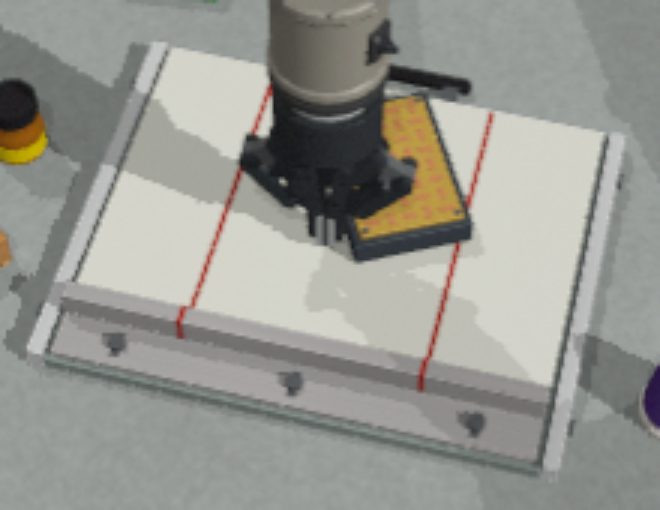

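```bash
python3 -m crank '[{"delta_rot":[0,0,0],"xyz":[0.004,0.01,0.0],"fingers":1},{"delta_rot":[0,0,0],"xyz":[0.004,0.012,-0.045],"fingers":1},{"delta_rot":[0,0,0],"xyz":[-0.03,-0.01,-0.05],"fingers":1},{"delta_rot":[0,0,0],"xyz":[-0.065,-0.04,-0.05],"fingers":1},{"delta_rot":[0,0,0],"xyz":[-0.10,-0.07,-0.05],"fingers":1},{"delta_rot":[0,0,0],"xyz":[-0.14,-0.09,-0.05],"fingers":1},{"delta_rot":[0,0,0],"xyz":[-0.14,-0.09,-0.05],"fingers":1},{"delta_rot":[0,0,0],"xyz":[-0.14,-0.09,-0.02],"fingers":1},{"delta_rot":[0,0,0],"xyz":[-0.14,-0.09,0.0],"fingers":1},{"delta_rot":[0,0,0],"xyz":[-0.14,-0.09,0.0],"fingers":1}]'
python3 -c "
from h import *
c=cam('top','t3.png');print(block(c,[.547,.05]));print(telemetry.get_obs()['eef_pos'])"
```

```text
t: 5.2
eef_pos: [0.4576, 0.1056, 0.0255]
tool_rot: [0.001, 1.0, -0.001, -0.002]
contact_force: [-0.0, -0.6, -0.1]
gripper_width: -0.0
grasp_force: 0.0
(array([538.9,  47.5]), (119.1, 65.6), 'long axis deg', 24.96)
[0.45847451 0.10593184 0.026719  ]
```

```bash
python3 -m crank '[{"delta_rot":[0,0,0],"xyz":[0.007,0.015,0.0],"fingers":1},{"delta_rot":[0,0,0],"xyz":[0.010,0.021,0.0],"fingers":1},{"delta_rot":[0,0,0],"xyz":[0.014,0.027,0.0],"fingers":1},{"delta_rot":[0,0,0],"xyz":[0.018,0.033,0.0],"fingers":1},{"delta_rot":[0,0,0],"xyz":[0.022,0.038,0.0],"fingers":1},{"delta_rot":[0,0,0],"xyz":[0.027,0.043,0.0],"fingers":1},{"delta_rot":[0,0,0],"xyz":[0.032,0.048,0.0],"fingers":1},{"delta_rot":[0,0,0],"xyz":[0.038,0.052,0.0],"fingers":1},{"delta_rot":[0,0,0],"xyz":[0.044,0.056,0.0],"fingers":1},{"delta_rot":[0,0,0],"xyz":[0.050,0.059,0.0],"fingers":1}]'
python3 -c "
from h import *
c=cam('top');print(block(c,[.547,.05]));
c=cam('scene');print(block(c,[.547,.05]));print(telemetry.get_obs()['eef_pos'])"
```

```text
t: 6.25
eef_pos: [0.5095, 0.0475, 0.0275]
tool_rot: [0.0, 1.0, -0.0, -0.0]
contact_force: [-4.2, 0.8, 1.0]
gripper_width: 0.002
grasp_force: 1.8
(array([ 658.1, -249.1]), (87.9, 39.3), 'long axis deg', -35.45)
(array([584.1,  37.3]), (119.0, 78.9), 'long axis deg', 47.01)
[0.5109746  0.04746777 0.02772152]
```

```bash
python3 -m crank '[{"delta_rot":[0,0,0],"xyz":[-0.008,-0.0065,0.0],"fingers":1},{"delta_rot":[0,0,0],"xyz":[-0.015,0.0015,0.0],"fingers":1},{"delta_rot":[0,0,0],"xyz":[-0.012,0.0075,0.0],"fingers":1},{"delta_rot":[0,0,0],"xyz":[-0.010,0.0145,0.0],"fingers":1},{"delta_rot":[0,0,0],"xyz":[-0.008,0.0205,0.0],"fingers":1},{"delta_rot":[0,0,0],"xyz":[-0.005,0.0275,0.0],"fingers":1},{"delta_rot":[0,0,0],"xyz":[-0.001,0.035,0.0],"fingers":1},{"delta_rot":[0,0,0],"xyz":[0.0035,0.0425,0.0],"fingers":1},{"delta_rot":[0,0,0],"xyz":[0.008,0.0495,0.0],"fingers":1},{"delta_rot":[0,0,0],"xyz":[0.014,0.0565,0.0],"fingers":1}]'
python3 -c "
from h import *
c=cam('scene');b=block(c,[.58,.03]);print(b);print(telemetry.get_obs()['eef_pos'])"
```

```text
t: 7.35
eef_pos: [0.5232, -0.0091, 0.0275]
tool_rot: [0.0, 1.0, -0.0, -0.0]
contact_force: [-2.5, 2.7, 1.9]
gripper_width: -0.003
grasp_force: 1.5
(array([594.4,  26.4]), (119.8, 79.9), 'long axis deg', 74.53)
[ 0.52459764 -0.01057341  0.02761299]
```

```bash
python3 -m crank '[{"delta_rot":[0,0,0],"xyz":[0.006,0.006,0.0],"fingers":1},{"delta_rot":[0,0,0],"xyz":[0.011,0.010,0.0],"fingers":1},{"delta_rot":[0,0,0],"xyz":[0.015,0.013,0.0],"fingers":1},{"delta_rot":[0,0,0],"xyz":[0.015,0.013,0.0],"fingers":1},{"delta_rot":[0,0,0],"xyz":[-0.01,0.013,0.0],"fingers":1},{"delta_rot":[0,0,0],"xyz":[-0.045,0.013,0.0],"fingers":1},{"delta_rot":[0,0,0],"xyz":[-0.075,0.013,0.0],"fingers":1},{"delta_rot":[0,0,0],"xyz":[-0.075,0.013,0.0],"fingers":1}]'
python3 -c "
from h import *
for n in('top','scene'):
    c=cam(n,n+'4.png');b=block(c,[.58,.03]);print(b)
    p=b[0]/1000-[.6945,.0167];a=np.radians(-3.75);print('fence frame',p@[np.cos(a),np.sin(a)],p@[-np.sin(a),np.cos(a)],'err',b[3]-86.25)
print(telemetry.get_obs()['eef_pos'])"
```

```text
t: 8.2
eef_pos: [0.4438, -0.0217, 0.0273]
tool_rot: [0.0, 1.0, 0.0, -0.002]
contact_force: [-0.2, 0.0, -0.2]
gripper_width: -0.0
grasp_force: 0.0
(array([597.2,  21.8]), (119.1, 79.4), 'long axis deg', 86.13)
fence frame -0.0974252291901898 -0.0012746439655760382 err -0.12000000000000455
(array([601.1,  23.9]), (119.9, 79.7), 'long axis deg', 86.14)
fence frame -0.09367092596094263 0.0010759319772225787 err -0.10999999999999943
[ 0.44894678 -0.0212062   0.02800913]
```

```bash
python3 -m crank '[{"delta_rot":[0,0,2],"xyz":[0.0,-0.02,0.0],"fingers":-1},{"delta_rot":[0,0,3.75],"xyz":[0.03,-0.05,0.0],"fingers":-1},{"delta_rot":[0,0,3.75],"xyz":[0.055,-0.05,0.0],"fingers":-1},{"delta_rot":[0,0,3.75],"xyz":[0.066,-0.05,0.006],"fingers":-1},{"delta_rot":[0,0,3.75],"xyz":[0.066,-0.05,0.006],"fingers":-1},{"delta_rot":[0,0,3.75],"xyz":[0.066,-0.05,0.006],"fingers":-1},{"delta_rot":[0,0,3.75],"xyz":[0.066,-0.05,0.006],"fingers":-1},{"delta_rot":[0,0,3.75],"xyz":[0.066,-0.05,0.006],"fingers":-1}]'
python3 -c "
from h import *
c=cam('scene');print(block(c,[.58,.03]))
cv2.imwrite('pics/s5c.png',cv2.resize(c['img'][180:350,210:430,::-1],None,fx=3,fy=3))
o=telemetry.get_obs();print(o['eef_pos'],Rm(o['tool_rot'])[:,0],o['gripper_width'])"
```

```text
t: 9.1
eef_pos: [0.5132, 0.0281, 0.0215]
tool_rot: [0.0, 0.999, -0.033, -0.0]
contact_force: [0.4, -0.1, -0.1]
gripper_width: 0.998
grasp_force: 0.0
(array([600.9,  23.9]), (119.8, 79.6), 'long axis deg', 86.33)
[0.51341237 0.02827505 0.02163554] [ 9.97817964e-01 -6.60233829e-02 -4.73456143e-04] 0.9998437482567436
```

View pics/s5c.png

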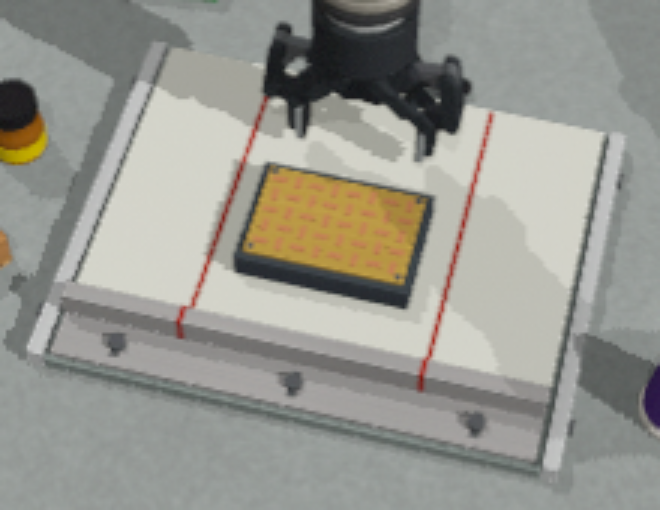

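```bash
python3 -m crank '[{"delta_rot":[0,0,0],"xyz":[0.018,0,0],"fingers":-1},{"delta_rot":[0,0,0],"xyz":[0.025,0,0],"fingers":-1},{"delta_rot":[0,0,0],"xyz":[0.031,0,0],"fingers":-1},{"delta_rot":[0,0,0],"xyz":[0.037,0,0],"fingers":-1},{"delta_rot":[0,0,0],"xyz":[0.043,0,0],"fingers":-1},{"delta_rot":[0,0,0],"xyz":[0.049,0,0],"fingers":-1},{"delta_rot":[0,0,0],"xyz":[0.055,0,0],"fingers":-1},{"delta_rot":[0,0,0],"xyz":[0.061,0,0],"fingers":-1},{"delta_rot":[0,0,0],"xyz":[0.067,0,0],"fingers":-1},{"delta_rot":[0,0,0],"xyz":[0.07,0,0],"fingers":-1}]'
python3 -c "
from h import *
for n in('top','scene'):
    c=cam(n);b=block(c,[.63,.03]);print(b)
    p=b[0]/1000-[.6945,.0167];a=np.radians(-3.75);print('fence frame',p@[np.cos(a),np.sin(a)],p@[-np.sin(a),np.cos(a)],'err',b[3]-86.25)
o=telemetry.get_obs();print(o['eef_pos'],o['contact_force'])"
```

```text
t: 10.15
eef_pos: [0.5821, 0.024, 0.021]
tool_rot: [0.0, 0.999, -0.033, -0.002]
contact_force: [-5.4, 0.5, 2.8]
gripper_width: 1.002
grasp_force: 2.8
(array([ 658.2, -248.9]), (87.9, 39.3), 'long axis deg', -35.78)
fence frame -0.01885120779003531 -0.26740546360322726 err -122.03
(array([641.1,  21.3]), (120.0, 79.5), 'long axis deg', 86.25)
fence frame -0.053586520895400086 0.0010976239460079363 err 0.0
[0.58293702 0.02404364 0.02104492] [-3.16554536  0.27194253 -0.63181334]
```

```bash
python3 -m crank '[{"delta_rot":[0,0,0],"xyz":[0.003,0,0],"fingers":-1},{"delta_rot":[0,0,0],"xyz":[0.006,0,0],"fingers":-1},{"delta_rot":[0,0,0],"xyz":[0.008,0,0],"fingers":-1}]'; python3 -m crank '[{"delta_rot":[0,0,0],"xyz":[0.001,0,0],"fingers":-1},{"delta_rot":[0,0,0],"xyz":[0.002,0,0],"fingers":-1}]'; python3 -m crank '[{"delta_rot":[0,0,0],"xyz":[0.001,0,0],"fingers":-1},{"delta_rot":[0,0,0],"xyz":[0.002,0,0],"fingers":-1}]'
```

```text
t: 10.55
eef_pos: [0.5911, 0.0234, 0.0211]
tool_rot: [0.0, 0.999, -0.033, -0.001]
contact_force: [-8.7, 0.0, 4.9]
gripper_width: 1.005
grasp_force: 4.7
t: 10.75
eef_pos: [0.5911, 0.0235, 0.0212]
tool_rot: [0.0, 0.999, -0.033, -0.003]
contact_force: [-13.9, 0.8, 9.5]
gripper_width: 1.002
grasp_force: 6.5
t: 10.95
eef_pos: [0.5911, 0.0235, 0.0211]
tool_rot: [0.001, 0.999, -0.032, -0.005]
contact_force: [-17.7, 0.8, 11.6]
gripper_width: 0.999
grasp_force: 9.0
```

Stopped against the fence: the TCP holds at 0.591 m while the force rises. Next I ease off, retreat and check.

```bash
python3 -m crank '[{"delta_rot":[0,0,0],"xyz":[-0.004,0,0],"fingers":-1},{"delta_rot":[0,0,0],"xyz":[-0.015,0,0],"fingers":-1},{"delta_rot":[0,0,0],"xyz":[-0.05,0,0],"fingers":-1},{"delta_rot":[0,0,0],"xyz":[-0.09,0,-0.02],"fingers":-1},{"delta_rot":[0,0,0],"xyz":[-0.11,0,-0.06],"fingers":-1},{"delta_rot":[0,0,0],"xyz":[-0.11,0,-0.10],"fingers":-1},{"delta_rot":[0,0,0],"xyz":[-0.11,0,-0.10],"fingers":-1}]'
python3 -c "
from h import *
for n in('top','scene'):
    c=cam(n);b=block(c,[.63,.03]);print(b)
    p=b[0]/1000-[.6945,.0167];a=np.radians(-3.75);print('fence frame',p@[np.cos(a),np.sin(a)],p@[-np.sin(a),np.cos(a)],'err',b[3]-86.25)
    if n=='top': cv2.imwrite('pics/t6c.png',cv2.resize(c['img'][135:285,220:410,::-1],None,fx=4,fy=4,interpolation=2))"
```

```text
t: 11.65
eef_pos: [0.4901, 0.0312, 0.1269]
tool_rot: [-0.001, 0.999, -0.033, 0.006]
contact_force: [1.1, -0.0, -0.0]
gripper_width: 0.996
grasp_force: 0.0
(array([646.2,  18.5]), (119.3, 78.4), 'long axis deg', 86.11)
fence frame -0.04831431162503882 -0.0013628250799864248 err -0.14000000000000057
(array([649.2,  20.7]), (120.0, 79.4), 'long axis deg', 86.13)
fence frame -0.04546462173962931 0.0010286739388289327 err -0.12000000000000455
```

View pics/t6c.png

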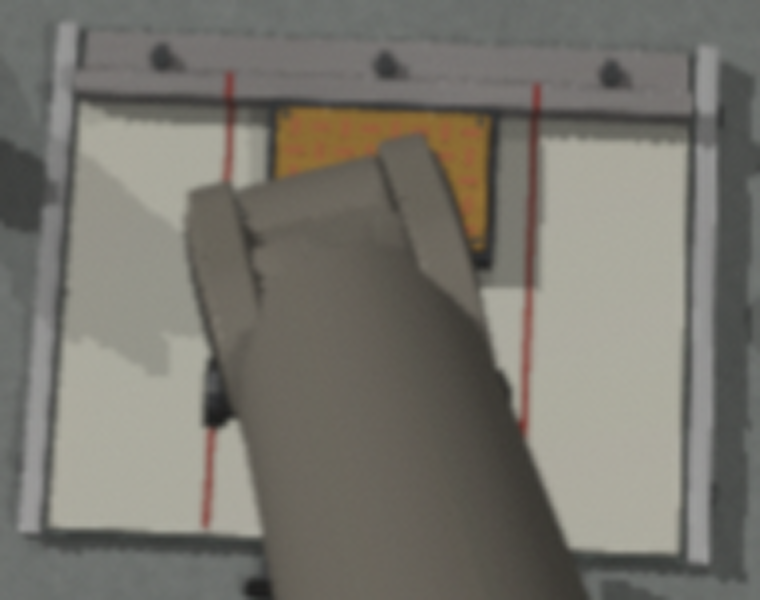

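The picture shows the block flush along the fence (crop x 270–495), central between the red lines (230 and 537), with the gripper clear of it.

```bash
python3 -c "
from station import job; print(job.hand_in())"
```

```text
the job is handed in; nothing more can be done
None
```

The die block was turned clear of the fence and pushed flush against it, within about 2 mm of central between the red lines and parallel to within 0.2° by camera; the job is handed in, but no verdict was returned.

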